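# Roll the sawn tube off the fence, mark up, and hold it level

## Robot

A 6-joint arm with a two-finger parallel gripper is mounted at the origin on the work surface. World frame = base frame: x ahead of the robot, y to its left, z up, the work surface at z = 0. Lengths are in m, angles in rad, forces in N, time in s.
With the tool pointing down it reaches from about 0.25 to 0.725 m from the base axis. Payload 4 kg.
Tool frame: the origin (TCP) lies between the finger pads; the fingertips stand 11 mm ahead of it and the grasp point (between the pads) lies 8 mm behind it (bot.tip_extent is the distance from the TCP to the fingertips, in m); z points along the fingers, y is the line along which they close (so a half turn about z gives the same grasp; the last joint's range is limited). The gripper opens to 85 mm and grips with 20 to 120 N. Pads are 22 mm wide; open, the fingers measure 114 mm over their backs; the gripper's body (76 mm by 85 mm) begins 54 mm behind the grasp point. The pads swing forward as they close: fully open they stand 13 mm farther back than shut.
Start: joints at [1.173, 0.241, 0.005, 1.335, 0, 1.571], TCP at [0.194, 0.461, 0.242] pointing down, gripper open.
Joint ranges: [-2.72, 2.72], [-1.05, 1.87], [-1.09, 1.28], [-1.99, 2.15], [-1.42, 1.44], [-3.14, 3.14]. Speed limits (rad/s): [2.79, 2.79, 3.14, 3.14, 3.14, 3.14].

## Interface

Orientations are given as a unit quaternion [x, y, z, w].
In Python, from workcell import bot gives the robot as it stands. The module is installed in compiled form; this text tells all that it offers.
- The arm moves only by the tool drive_tool, never from a script. Its argument "rows" is a list of rows, each an object of numbers: "dx", "dy", "dz": the shift along the tool's x, y, z in units of 50 mm (1.0 is 50 mm); "wx", "wy", "wz": the turn, a rotation vector about the tool's x, y, z in units of 5 degrees (1.0 is 5 degrees); "hand": the finger opening in mm, from 0 to 85.4. A call has 1 to 20 rows; each row is the pose to reach, as a shift and turn from the pose commanded when the call began, along the tool's axes at that moment; what a row does not reach only later rows make up. A row lasts 1/10 s, in which the tool goes at most 50 mm and 8.59 degrees, less where a joint would pass 70% of its speed; a pose out of reach is approached as far as the arm can. A call with a gripper value outside its range is refused whole. The fingers move at their own pace and stop on an object; the grip force is fixed at half the most. Time passes only in rows, so rows that repeat a pose let the fingers close. It gives the time, the measured TCP pose, the force, the opening and the grip force at its end, in the units of the state.
- bot.get_obs(): the state, without advancing time (a new reading comes with each control period).
- bot.camera(name): name is "scene" or "top"; returns the picture (480x640x3 uint8, red, green, blue); there is no depth.
- bot.get_calibration(name): a dict with "vfov" (degrees; the focal length in pixels is half the picture's height over the tangent of half this angle, whatever the lens; pixels are square), "cx", "cy" (the principal point, pixels), "k1" (the pictures are not rectified: a ray, as slopes to the right and down, at radius r is drawn at 1 + k1 r^2 times it, then the intrinsics apply), "origin" and "rotation" of the camera in the world. Camera axes: x right, y up, looking along -z (the intrinsics and any distortion apply to the point x, -y, -z); pixel columns grow to the right and rows downward; lengths in m; the calibration is good to about 2 mm. A picture is of the moment at which its call begins. get_calibration takes no time and is no camera call.
- bot.job_done(): hands the job in; it is judged then, once.
Trained networks look in the newest picture that a camera, given by its name, has taken for a name from the list of things; names that differ only in an ending like _2 or _b are one class to them, and where a whole thing is asked for, a point or a joint stands for the part that bears it (a point fixed in the world has none). Each returns a list of dicts, best first, with "score" (0 to 1); they miss things now and then, are a little off and sometimes report something else, mostly with a low value. They report only what shows in the picture. A call takes as long as a camera call. They do not tell look-alikes from the thing itself.
- bot.look_for(camera, thing): "extent" ([centre column, centre row, width, height] in pixels, round what is visible of it).
- bot.outline_of(camera, thing): "region" (480x640 bool, what is visible of it) and "extent" ([centre column, centre row, width, height] in pixels, round what is visible of it).
The state is a dict: "clock": time; "joint_pos": joint angles; "joint_vel": joint speeds; "tau": joint torques, N m; "eef_pos": TCP position; "tool_rot": TCP orientation; "ft_force": force on the tool from outside, world axes, zero at the start; "ft_torque": the same for the moment, N m; "grip_width": finger opening in m; "grasp_force": force on a finger pad.
Only numpy, scipy, OpenCV 4.12 (cv2) and the standard library are available. Lean on these libraries where they do the work, as an engineer would, in place of code of your own. Each camera call takes 0.05 s, during which the arm holds its last target. There are 200 camera calls.

## Task

The cut aluminium tube lies against the fence of the saw table with its orange line turned towards the fence. Roll it along the saw table, away from the fence, until the orange line is on top; then grip it, lift it about 10 cm clear of the saw table and keep it there above the table, steady and level with the line still on top: the program finishes while holding it. Leave the offcut, the jar and the brush where they are.

Things in the scene. Friction and masses are not known exactly. Their poses are not given: they have to be found in the camera images.
- tube_center (a point): centre of the round aluminium tube (48 mm in diameter, 150 mm long, about 0.3 kg, black ends), on its axis. Its y axis runs along the tube; its z axis points from the tube's axis to the orange line. The tube starts on the saw table within 2 mm of the fence, parallel to it, the line turned about 100 degrees from straight up, towards the fence. A little rolling resistance keeps it where it is left
- tube_line (a point): middle of the orange line on the tube's outside, 24 mm from the axis; the line is 7 mm wide, full length, with a tick on each end face. Rolled without slip the tube travels 24 mm a radian, so about 42 mm brings the line up. It rolls under a finger pressed on its top and drawn along; the finger travels twice as far as the tube, so a narrow fingertip needs several strokes
- saw_table: fixed white slab with brown pads and a round insert, 260 mm (x) by 380 mm (y), 15 mm high, on the bench (height 0); origin at the centre of its underside, +x from its middle to the fence, away from the robot. Steel fence along y: face towards the robot at x = +50 mm, 15 mm thick, 370 mm long, top 53 mm above the bench. Two lower white bosses behind it. Slab free for the tube from x = -60 to +50 mm
- offcut: loose white piece of aluminium window profile, 45 x 70 mm, 30 mm high, lying on the saw table near its left front corner; origin at the centre of its underside; not to be moved
- jar: loose jar with an orange cap, 60 mm in diameter, 85 mm high, on the bench to the right of the saw table; origin at the centre of its underside; not to be moved
- brush: loose hand brush, about 200 mm long, 42 mm wide and 20 mm high, lying on the bench to the left of the saw table along its x axis; not to be moved
Not all that is in view belongs to the job. Of the things like the part that bears tube_center, leave any that is green, pink or red; of the rest the smaller one is meant.

How it is judged:
By the outcome, as a careful person would: the job done as asked, in the order asked, and still so for the second after the job is handed in, while the arm keeps its last pose, push and grip.
It also fails if it takes over 51 s, if anything falls off the work surface, if the arm or the gripper's body presses on something with over 40 N, if the wrist force passes 120 N, or if a joint passes its speed limit or range.

## Working session

There is one attempt and no reset: what is moved stays moved. The work goes in short steps, Python scripts to look and compute and a tool call to move; the robot and the scene stay as the last step left them, time stands still between calls to the robot, and variables do not carry over. Pictures are saved under pics/ and viewed, at most 10 in all, crops included, and the job is handed in when it is done.

Besides the shell and the picture viewer there is one more tool, called after "Call:" in YAML: its name, and indented under it one key for each argument. drive_tool: Moves the arm, as the interface text tells. Its arguments: {"type":"object","properties":{"rows":{"type":"array","items":{"type":"object","properties":{"dx":{"type":"number"},"dy":{"type":"number"},"dz":{"type":"number"},"wx":{"type":"number"},"wy":{"type":"number"},"wz":{"type":"number"},"hand":{"type":"number"}}}}},"required":["rows"]}

```bash
mkdir -p pics
cat > h.py <<'E'
import numpy as np, cv2
from workcell import bot
def save(n,im): cv2.imwrite('pics/'+n+'.png',im[...,::-1])
def K(c):
    f=240/np.tan(np.radians(c['vfov'])/2); return f
def proj(cam,P):
    c=bot.get_calibration(cam); R=np.array(c['rotation']).reshape(3,3)
    p=(np.atleast_2d(P)-c['origin'])@R; s=np.c_[p[:,0]/-p[:,2],-p[:,1]/-p[:,2]]
    s=s*(1+c['k1']*(s**2).sum(1,keepdims=True)); return s*K(c)+[c['cx'],c['cy']]
def ray(cam,uv):
    c=bot.get_calibration(cam); R=np.array(c['rotation']).reshape(3,3)
    d=(np.atleast_2d(uv)-[c['cx'],c['cy']])/K(c); s=d.copy()
    for _ in range(30): s=d/(1+c['k1']*(s**2).sum(1,keepdims=True))
    v=np.c_[s[:,0],-s[:,1],-np.ones(len(s))]@R.T
    return np.array(c['origin']),v/np.linalg.norm(v,axis=1,keepdims=True)
def atz(cam,uv,z):
    o,v=ray(cam,uv); return o+v*((z-o[2])/v[:,2])[:,None]
E
python3 - <<'E'
from h import *
a=bot.camera('scene');b=bot.camera('top');save('s0',a);save('t0',b)
for c in('scene','top'):
    print(c,{k:np.round(v,3).tolist() for k,v in bot.get_calibration(c).items()})
    for t in('tube_center','saw_table','offcut','jar','brush'):
        print(t,[(round(d['score'],2),np.round(d['extent'],1).tolist()) for d in bot.look_for(c,t)])
print({k:np.round(v,3).tolist() for k,v in bot.get_obs().items()},bot.tip_extent)
E
```

```text
scene {'vfov': 43.783, 'cx': 318.505, 'cy': 235.658, 'k1': 0.024, 'origin': [1.457, -0.406, 1.049], 'rotation': [0.323, 0.215, 0.505, 0.771]}
tube_center [(0.95, [129.3, 240.8, 97.2, 34.2]), (0.94, [349.7, 170.2, 42.4, 47.5]), (0.73, [139.2, 374.0, 116.6, 72.7]), (0.66, [481.5, 276.2, 55.6, 56.6]), (0.62, [307.5, 260.6, 61.6, 41.3]), (0.53, [300.4, 274.0, 189.0, 140.6])]
saw_table [(0.94, [299.5, 272.1, 194.8, 142.2])]
offcut [(0.72, [327.6, 211.6, 31.2, 27.9])]
jar [(0.57, [189.2, 293.8, 29.9, 47.6])]
brush [(0.79, [410.4, 226.2, 58.5, 51.4]), (0.54, [325.1, 214.5, 30.7, 27.8]), (0.49, [304.8, 259.8, 61.0, 45.8])]
top {'vfov': 42.69, 'cx': 311.172, 'cy': 232.667, 'k1': -0.16, 'origin': [0.348, -0.038, 1.616], 'rotation': [-0.045, 0.039, 0.708, -0.703]}
tube_center [(0.83, [479.1, 165.9, 80.2, 35.2]), (0.79, [465.2, 310.2, 87.8, 52.2]), (0.71, [190.2, 151.3, 54.3, 36.5])]
saw_table [(0.69, [328.7, 228.1, 158.6, 126.1])]
offcut [(0.93, [285.2, 272.4, 29.5, 18.2])]
jar [(0.28, [211.8, 231.8, 20.6, 76.1])]
brush [(0.56, [211.6, 233.3, 20.1, 73.2])]
{'clock': 0.6, 'joint_pos': [1.173, 0.241, 0.005, 1.335, -0.0, 1.571], 'joint_vel': [0.003, -0.0, -0.001, -0.0, 0.0, -0.0], 'tau': [0.001, -37.197, 25.257, 0.001, 0.0, -0.0], 'eef_pos': [0.194, 0.461, 0.242], 'tool_rot': [0.198, 0.98, 0.0, 0.0], 'ft_force': [-0.748, -0.281, 0.582], 'ft_torque': [-0.004, -0.034, 0.038], 'grasp_force': 0.0, 'grip_width': 0.085} 0.011
```

View pics/s0.png

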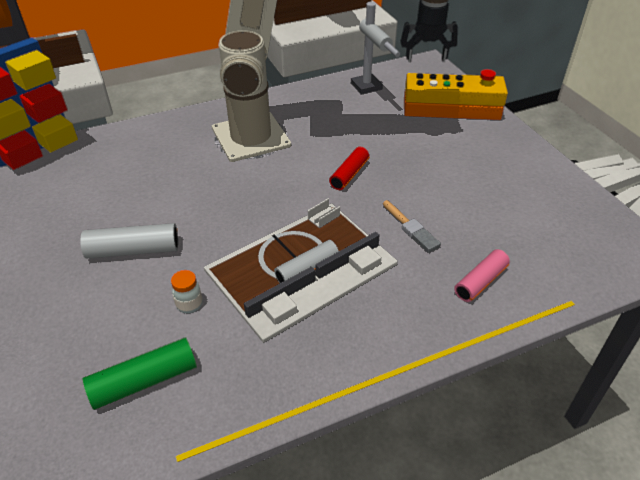

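View pics/t0.png

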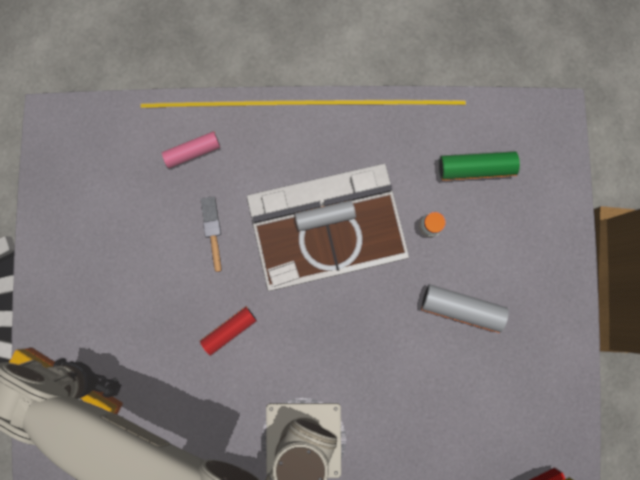

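The scene view shows a grey tube on the saw table against the fence at (307,261), and a larger grey tube at (129,241). Red (350,170), green (139,374) and pink (481,276) are excluded. The smaller grey one, at top view (325,215), is the one meant. I'll confirm it in a crop.

```bash
sed -i "s/np.array(c\['rotation'\]).reshape(3,3)/Rot.from_quat(c['rotation']).as_matrix()/; 1a from scipy.spatial.transform import Rotation as Rot" h.py
python3 - <<'E'
from h import *
a=bot.camera('scene');b=bot.camera('top')
A=cv2.resize(a[195:345,195:405],None,fx=3.8,fy=3.8,interpolation=cv2.INTER_CUBIC)
B=cv2.resize(b[155:295,240:415],None,fx=4.5,fy=4.5,interpolation=cv2.INTER_CUBIC)
save('ca',A);save('cb',B)
for c in('scene','top'):
    for t in ('tube_center','saw_table','offcut'):
        for d in bot.outline_of(c,t):
            m=d['region'].astype(np.uint8)
            r=cv2.minAreaRect(np.argwhere(m)[:,::-1].astype(np.float32))
            bx=cv2.boxPoints(r)
            print(c,t,round(d['score'],2),m.sum(),np.round(r[0],1),np.round(bx,1).tolist())
            if t=='saw_table': print(np.round(atz(c,bx,.015),3).tolist())
            if t=='tube_center': print(np.round(atz(c,[r[0]],.045),3).tolist())
E
```

```text
scene tube_center 0.87 836 [349.1 167.5] [[325.79998779296875, 181.5], [358.8999938964844, 142.1999969482422], [372.3999938964844, 153.5], [339.29998779296875, 192.8000030517578]]
[[0.303, 0.181, 0.045]]
scene tube_center 0.81 1362 [481.8 274.9] [[450.79998779296875, 288.6000061035156], [497.0, 244.5], [512.7999877929688, 261.1000061035156], [466.70001220703125, 305.20001220703125]]
[[0.776, 0.284, 0.045]]
scene tube_center 0.8 1037 [305.8 261.2] [[271.70001220703125, 268.79998779296875], [331.6000061035156, 237.60000610351562], [339.8999938964844, 253.5], [280.0, 284.79998779296875]]
[[0.578, -0.062, 0.045]]
scene tube_center 0.78 2858 [129.6 240.4] [[78.4000015258789, 229.60000610351562], [178.1999969482422, 221.1999969482422], [180.8000030517578, 251.10000610351562], [81.0, 259.6000061035156]]
[[0.345, -0.42, 0.045]]
scene tube_center 0.78 3780 [139.1 372.9] [[79.9000015258789, 378.0], [185.60000610351562, 336.0], [198.3000030517578, 367.79998779296875], [92.5, 409.8999938964844]]
[[0.722, -0.473, 0.045]]
scene saw_table 0.87 12319 [300.3 265.5] [[202.10000610351562, 266.700012207
[... 967 characters left out ...]
5, 0.045]]
top tube_center 0.59 1087 [325.5 215. ] [[294.70001220703125, 212.8000030517578], [351.6000061035156, 198.60000610351562], [356.29998779296875, 217.1999969482422], [299.3999938964844, 231.39999389648438]]
[[0.581, -0.062, 0.045]]
top saw_table 0.72 12684 [327.  226.7] [[244.8000030517578, 194.89999389648438], [386.5, 161.5], [409.29998779296875, 258.5], [267.6000061035156, 291.79998779296875]]
[[0.641, 0.151, 0.015], [0.728, -0.227, 0.015], [0.469, -0.281, 0.015], [0.384, 0.09, 0.015]]
top offcut 0.64 482 [283.5 273. ] [[267.79998779296875, 268.3999938964844], [293.29998779296875, 259.8999938964844], [299.20001220703125, 277.6000061035156], [273.70001220703125, 286.1000061035156]]
```

View pics/ca.png

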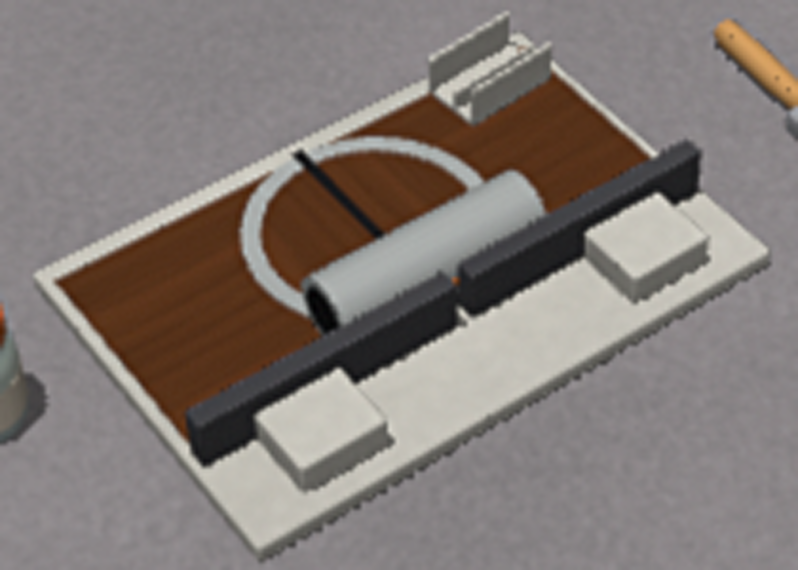

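View pics/cb.png

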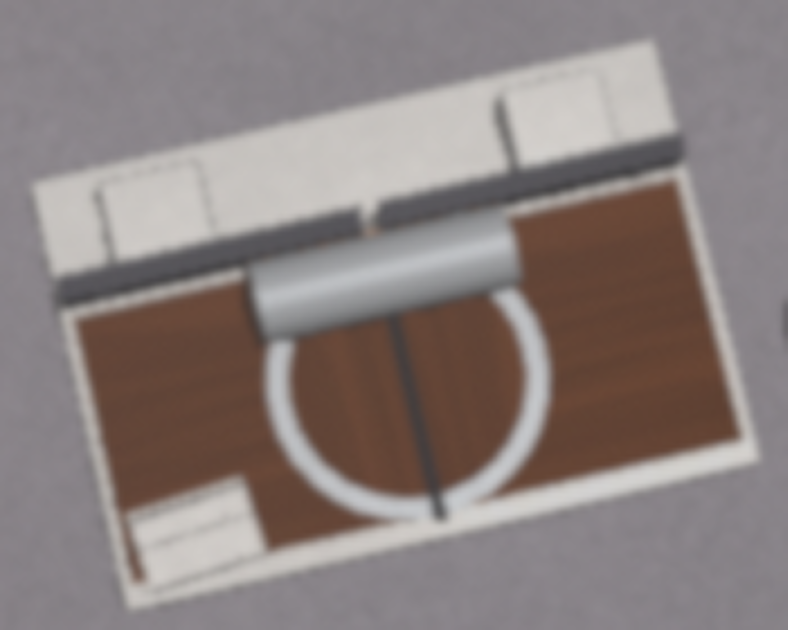

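The crops confirm the target: a grey tube with black ends lying at the dark fence, with an orange hint visible through the fence gap at about (314,268) in the scene view. Next I'll fit the table pose from its corners in both views.

Run:
```python
from h import *
from scipy.optimize import least_squares
T=np.array([(35,185),(655,40),(760,460),(130,608)])/4.5+[240,155]-.4
S=np.array([(768,255),(260,555),(37,277)])/3.8+[195,195]-.4
C=np.array([(.13,.19),(.13,-.19),(-.13,-.19),(-.13,.19)])
print(np.round(atz('top',T,.015),3).tolist(),np.round(atz('scene',S,.015),3).tolist())
def tf(p,P):
    c,s=np.cos(p[2]),np.sin(p[2]); P=np.atleast_2d(P); q=P.copy().astype(float)
    q[:,0]=p[0]+c*P[:,0]-s*P[:,1]; q[:,1]=p[1]+s*P[:,0]+c*P[:,1]; return q
def slab(p): return tf(p,np.c_[C,np.full(4,p[3])])
def r(p):
    Q=slab(p); return np.r_[(proj('top',Q)-T).ravel(),(proj('scene',Q[:3])-S).ravel()]
f=least_squares(r,[.56,-.07,-.2,.015]);print(f.x,np.round(f.fun,1))
p=f.x; np.save('table.npy',p)
# tube silhouette fit: centre in table frame from both centroid rays
for cam,uv in(('top',[325.5,215.]),('scene',[305.8,261.2])):
    P=atz(cam,[uv],.045)[0]; d=P[:2]-p[:2]; c,s=np.cos(p[2]),np.sin(p[2])
    print(cam,'tube in table frame',c*d[0]+s*d[1],-s*d[0]+c*d[1])
E1=np.array([(385,240)])/4.5+[240,155]
# tube end rims in top crop: top-line ends
t=np.array([(257,300),(515,240)])/4.5+[240,155]
for z in(.063,.039):
    P=atz('top',t,z); d=P[:,:2]-p[:2]; print(z,np.c_[c*d[:,0]+s*d[:,1],-s*d[:,0]+c*d[:,1]])
for x in(.025,.026): print(tf(p,[[x,0,.039]]))
```

```text
[[0.639, 0.144, 0.015], [0.723, -0.223, 0.015], [0.473, -0.279, 0.015], [0.39, 0.088, 0.015]] [[0.64, 0.145, 0.015], [0.726, -0.221, 0.015], [0.474, -0.277, 0.015]]
[ 0.55596972 -0.06636447  0.22548109  0.01280165] [-1.2 -0.5 -0.3 -0.6  0.5  0.5 -0.7  1.2  1.   0.4 -0.6  0.3 -1.5  0.3]
top tube in table frame 0.02507004669314748 -0.0011800055705874736
scene tube in table frame 0.022424013326073335 -0.0003262939555461466
0.063 [[ 0.02254497  0.0741896 ]
 [ 0.02222209 -0.07643694]]
0.039 [[ 0.02592601  0.07418948]
 [ 0.02559814 -0.07876474]]
[[ 0.58033689 -0.06077508  0.039     ]]
[[ 0.58131157 -0.06055151  0.039     ]]
```

Call:
drive_tool:
  rows:
    - {"dx":-11.3,"dy":-6.55,"dz":1.0,"wz":10.85,"hand":0}
    - {"dx":-11.3,"dy":-6.55,"dz":1.0,"wz":10.85,"hand":0}
    - {"dx":-11.3,"dy":-6.55,"dz":1.0,"wz":10.85,"hand":0}
    - {"dx":-11.3,"dy":-6.55,"dz":1.0,"wz":10.85,"hand":0}
    - {"dx":-11.3,"dy":-6.55,"dz":1.0,"wz":10.85,"hand":0}
    - {"dx":-11.3,"dy":-6.55,"dz":1.0,"wz":10.85,"hand":0}
    - {"dx":-11.3,"dy":-6.55,"dz":1.0,"wz":10.85,"hand":0}
    - {"dx":-11.3,"dy":-6.55,"dz":1.0,"wz":10.85,"hand":0}
    - {"dx":-11.3,"dy":-6.55,"dz":1.0,"wz":10.85,"hand":0}
    - {"dx":-11.3,"dy":-6.55,"dz":1.0,"wz":10.85,"hand":0}
    - {"dx":-11.3,"dy":-6.55,"dz":1.0,"wz":10.85,"hand":0}
    - {"dx":-11.3,"dy":-6.55,"dz":1.0,"wz":10.85,"hand":0}
    - {"dx":-11.3,"dy":-6.55,"dz":1.0,"wz":10.85,"hand":0}
    - {"dx":-11.3,"dy":-6.55,"dz":1.0,"wz":10.85,"hand":0}
    - {"dx":-11.3,"dy":-6.55,"dz":2.0,"wz":10.85,"hand":0}
    - {"dx":-11.3,"dy":-6.55,"dz":2.84,"wz":10.85,"hand":0}
    - {"dx":-11.3,"dy":-6.55,"dz":2.84,"wz":10.85,"hand":0}
    - {"dx":-11.3,"dy":-6.55,"dz":2.84,"wz":10.85,"hand":0}

```text
invalid input at $.rows[0]: expected keys dx, dy, dz, wx, wy, wz, hand
```

Call:
drive_tool:
  rows:
    - {"dx":-11.3,"dy":-6.55,"dz":1,"wx":0,"wy":0,"wz":10.85,"hand":0}
    - {"dx":-11.3,"dy":-6.55,"dz":1,"wx":0,"wy":0,"wz":10.85,"hand":0}
    - {"dx":-11.3,"dy":-6.55,"dz":1,"wx":0,"wy":0,"wz":10.85,"hand":0}
    - {"dx":-11.3,"dy":-6.55,"dz":1,"wx":0,"wy":0,"wz":10.85,"hand":0}
    - {"dx":-11.3,"dy":-6.55,"dz":1,"wx":0,"wy":0,"wz":10.85,"hand":0}
    - {"dx":-11.3,"dy":-6.55,"dz":1,"wx":0,"wy":0,"wz":10.85,"hand":0}
    - {"dx":-11.3,"dy":-6.55,"dz":1,"wx":0,"wy":0,"wz":10.85,"hand":0}
    - {"dx":-11.3,"dy":-6.55,"dz":1,"wx":0,"wy":0,"wz":10.85,"hand":0}
    - {"dx":-11.3,"dy":-6.55,"dz":1,"wx":0,"wy":0,"wz":10.85,"hand":0}
    - {"dx":-11.3,"dy":-6.55,"dz":1,"wx":0,"wy":0,"wz":10.85,"hand":0}
    - {"dx":-11.3,"dy":-6.55,"dz":1,"wx":0,"wy":0,"wz":10.85,"hand":0}
    - {"dx":-11.3,"dy":-6.55,"dz":1,"wx":0,"wy":0,"wz":10.85,"hand":0}
    - {"dx":-11.3,"dy":-6.55,"dz":1,"wx":0,"wy":0,"wz":10.85,"hand":0}
    - {"dx":-11.3,"dy":-6.55,"dz":1,"wx":0,"wy":0,"wz":10.85,"hand":0}
    - {"dx":-11.3,"dy":-6.55,"dz":2,"wx":0,"wy":0,"wz":10.85,"hand":0}
    - {"dx":-11.3,"dy":-6.55,"dz":2.84,"wx":0,"wy":0,"wz":10.85,"hand":0}
    - {"dx":-11.3,"dy":-6.55,"dz":2.84,"wx":0,"wy":0,"wz":10.85,"hand":0}
    - {"dx":-11.3,"dy":-6.55,"dz":2.84,"wx":0,"wy":0,"wz":10.85,"hand":0}

```text
clock: 2.8
eef_pos: [0.587, -0.0593, 0.1004]
tool_rot: [0.623, 0.783, -0.001, -0.001]
ft_force: [1.4, -0.1, 0.9]
grip_width: -0.0001
grasp_force: 0.0
```

Call:
drive_tool:
  rows:
    - {"dx":0,"dy":0,"dz":0.3,"wx":0,"wy":0,"wz":0,"hand":0}
    - {"dx":0,"dy":0,"dz":0.46,"wx":0,"wy":0,"wz":0,"hand":0}
    - {"dx":0,"dy":0,"dz":0.5,"wx":0,"wy":0,"wz":0,"hand":0}
    - {"dx":0,"dy":0,"dz":0.53,"wx":0,"wy":0,"wz":0,"hand":0}

```text
clock: 3.2
eef_pos: [0.5885, -0.0597, 0.0753]
tool_rot: [0.623, 0.782, 0.001, 0.001]
ft_force: [-0.2, -0.4, -0.3]
grip_width: 0.0002
grasp_force: 0.0
```

Call:
drive_tool:
  rows:
    - {"dx":0,"dy":0,"dz":0.02,"wx":0,"wy":0,"wz":0,"hand":0}
    - {"dx":0,"dy":0,"dz":0.02,"wx":0,"wy":0,"wz":0,"hand":0}

```text
clock: 3.4
eef_pos: [0.5886, -0.0598, 0.074]
tool_rot: [0.623, 0.782, 0.001, 0.001]
ft_force: [-0.6, 0.5, 2.6]
grip_width: 0.0001
grasp_force: 1.5
```

Call:
drive_tool:
  rows:
    - {"dx":0,"dy":0,"dz":0.02,"wx":0,"wy":0,"wz":0,"hand":0}
    - {"dx":0,"dy":0,"dz":0.02,"wx":0,"wy":0,"wz":0,"hand":0}
    - {"dx":0,"dy":0,"dz":0.02,"wx":0,"wy":0,"wz":0,"hand":0}

```text
clock: 3.7
eef_pos: [0.5894, -0.0596, 0.0739]
tool_rot: [0.623, 0.782, 0.002, 0.002]
ft_force: [0.2, 1.1, 6.5]
grip_width: 0.0002
grasp_force: 3.5
```

Call:
drive_tool:
  rows:
    - {"dx":0,"dy":-0.05,"dz":0.02,"wx":0,"wy":0,"wz":0,"hand":0}
    - {"dx":0,"dy":-0.11,"dz":0.02,"wx":0,"wy":0,"wz":0,"hand":0}
    - {"dx":0,"dy":-0.17,"dz":0.02,"wx":0,"wy":0,"wz":0,"hand":0}
    - {"dx":0,"dy":-0.23,"dz":0.02,"wx":0,"wy":0,"wz":0,"hand":0}
    - {"dx":0,"dy":-0.29,"dz":0.02,"wx":0,"wy":0,"wz":0,"hand":0}
    - {"dx":0,"dy":-0.35,"dz":0.02,"wx":0,"wy":0,"wz":0,"hand":0}
    - {"dx":0,"dy":-0.41,"dz":0.02,"wx":0,"wy":0,"wz":0,"hand":0}
    - {"dx":0,"dy":-0.47,"dz":0.02,"wx":0,"wy":0,"wz":0,"hand":0}
    - {"dx":0,"dy":-0.53,"dz":0.02,"wx":0,"wy":0,"wz":0,"hand":0}
    - {"dx":0,"dy":-0.53,"dz":0.02,"wx":0,"wy":0,"wz":0,"hand":0}

```text
clock: 4.7
eef_pos: [0.564, -0.0655, 0.0738]
tool_rot: [0.623, 0.782, 0.002, 0.002]
ft_force: [-0.1, 1.4, 10.5]
grip_width: -0.0003
grasp_force: 5.6
```

```bash
cat > tube.py <<'E'
from h import *
import sys
p=np.load('table.npy');c,s=np.cos(p[2]),np.sin(p[2])
def totab(P): d=np.atleast_2d(P)[:,:2]-p[:2]; return np.c_[c*d[:,0]+s*d[:,1],-s*d[:,0]+c*d[:,1]]
def tow(x,y,z): return [p[0]+c*x-s*y,p[1]+s*x+c*y,z]
def run(n):
  o=bot.get_obs(); print('tcp tab',totab(o['eef_pos'][:3]).round(4),np.round(o['ft_force'],1))
  for cam in('scene','top'):
    im=bot.camera(cam); u,v=proj(cam,tow(0,0,.04))[0].astype(int)
    hsv=cv2.cvtColor(im,cv2.COLOR_RGB2HSV)
    m=((hsv[...,0]<18)&(hsv[...,1]>150)&(hsv[...,2]>120)).astype(np.uint8)
    M=np.zeros_like(m);M[v-45:v+45,u-50:u+50]=m[v-45:v+45,u-50:u+50]
    q=np.argwhere(M)[:,::-1].astype(float)
    if len(q)>5: print(cam,'orange n',len(q),'tab@.063',totab(atz(cam,q,.063)).mean(0).round(4),'@.05',totab(atz(cam,q,.05)).mean(0).round(4))
    for d in bot.outline_of(cam,'tube_center'):
        g=np.argwhere(d['region'])[:,::-1].astype(float); t=totab(atz(cam,g,.045)).mean(0)
        if abs(t[0])<.06 and abs(t[1])<.05:
            P=totab(atz(cam,g,.045)); e=np.linalg.svd(P-P.mean(0),full_matrices=False)[2][0]
            print(cam,'tube tab@.045',t.round(4),'yaw deg',np.degrees(np.arctan(-e[0]/e[1])).round(1),len(g))
    save(n+cam[0],cv2.resize(im[v-50:v+50,u-65:u+65],None,fx=5,fy=5,interpolation=cv2.INTER_CUBIC))
if __name__=='__main__': run(sys.argv[1])
E
python3 tube.py r1
```

```text
tcp tab [[ 0.008  -0.0009]] [-0.1  1.4 10.5]
scene orange n 80 tab@.063 [ 0.045  -0.0456] @.05 [ 0.0351 -0.0392]
scene tube tab@.045 [ 0.0132 -0.0019] yaw deg 1.0 1261
```

Call:
drive_tool:
  rows:
    - {"dx":0,"dy":0,"dz":-0.12,"wx":0,"wy":0,"wz":0,"hand":0}
    - {"dx":0,"dy":0,"dz":-0.24,"wx":0,"wy":0,"wz":0,"hand":0}
    - {"dx":0,"dy":0.28,"dz":-0.24,"wx":0,"wy":0,"wz":0,"hand":0}
    - {"dx":0,"dy":0.28,"dz":-0.24,"wx":0,"wy":0,"wz":0,"hand":0}
    - {"dx":0,"dy":0.28,"dz":-0.1,"wx":0,"wy":0,"wz":0,"hand":0}
    - {"dx":0,"dy":0.28,"dz":-0.03,"wx":0,"wy":0,"wz":0,"hand":0}
    - {"dx":0,"dy":0.28,"dz":0,"wx":0,"wy":0,"wz":0,"hand":0}
    - {"dx":0,"dy":0.28,"dz":0,"wx":0,"wy":0,"wz":0,"hand":0}
    - {"dx":0,"dy":0.22,"dz":0,"wx":0,"wy":0,"wz":0,"hand":0}
    - {"dx":0,"dy":0.16,"dz":0,"wx":0,"wy":0,"wz":0,"hand":0}
    - {"dx":0,"dy":0.1,"dz":0,"wx":0,"wy":0,"wz":0,"hand":0}
    - {"dx":0,"dy":0.04,"dz":0,"wx":0,"wy":0,"wz":0,"hand":0}
    - {"dx":0,"dy":-0.02,"dz":0,"wx":0,"wy":0,"wz":0,"hand":0}
    - {"dx":0,"dy":-0.08,"dz":0,"wx":0,"wy":0,"wz":0,"hand":0}
    - {"dx":0,"dy":-0.14,"dz":0,"wx":0,"wy":0,"wz":0,"hand":0}
    - {"dx":0,"dy":-0.2,"dz":0,"wx":0,"wy":0,"wz":0,"hand":0}
    - {"dx":0,"dy":-0.26,"dz":0,"wx":0,"wy":0,"wz":0,"hand":0}
    - {"dx":0,"dy":-0.28,"dz":0,"wx":0,"wy":0,"wz":0,"hand":0}
    - {"dx":0,"dy":-0.28,"dz":0,"wx":0,"wy":0,"wz":0,"hand":0}

```text
clock: 6.8
eef_pos: [0.55, -0.0686, 0.0737]
tool_rot: [0.623, 0.782, 0.002, 0.002]
ft_force: [-1.3, 2.8, 15.1]
grip_width: 0.0003
grasp_force: 7.8
```

```bash
python3 tube.py r2
```

```text
tcp tab [[-0.0063 -0.0009]] [-1.3  2.8 15.1]
scene orange n 128 tab@.063 [ 0.0152 -0.0052] @.05 [0.0048 0.0017]
scene tube tab@.045 [ 0.0451 -0.0381] yaw deg -9.9 11332
scene tube tab@.045 [ 0.0014 -0.0018] yaw deg 2.2 1273
```

View pics/r2s.png

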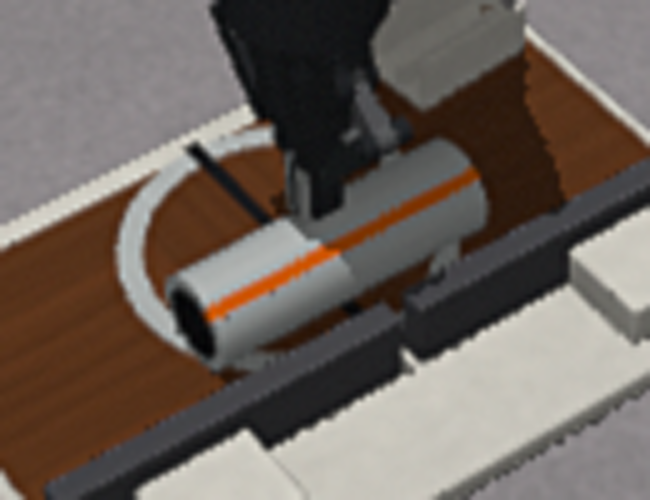

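The tube rolls cleanly. In the crop the line is still about 35° from the top on the fence side, running from (210,315) to (475,178). One more stroke of about 30 mm at the finger should bring it up.

Call:
drive_tool:
  rows:
    - {"dx":0,"dy":0,"dz":-0.12,"wx":0,"wy":0,"wz":0,"hand":0}
    - {"dx":0,"dy":0,"dz":-0.24,"wx":0,"wy":0,"wz":0,"hand":0}
    - {"dx":0,"dy":0.28,"dz":-0.24,"wx":0,"wy":0,"wz":0,"hand":0}
    - {"dx":0,"dy":0.28,"dz":-0.24,"wx":0,"wy":0,"wz":0,"hand":0}
    - {"dx":0,"dy":0.28,"dz":-0.1,"wx":0,"wy":0,"wz":0,"hand":0}
    - {"dx":0,"dy":0.28,"dz":-0.04,"wx":0,"wy":0,"wz":0,"hand":0}
    - {"dx":0,"dy":0.28,"dz":-0.02,"wx":0,"wy":0,"wz":0,"hand":0}
    - {"dx":0,"dy":0.28,"dz":-0.02,"wx":0,"wy":0,"wz":0,"hand":0}
    - {"dx":0,"dy":0.22,"dz":-0.02,"wx":0,"wy":0,"wz":0,"hand":0}
    - {"dx":0,"dy":0.16,"dz":-0.02,"wx":0,"wy":0,"wz":0,"hand":0}
    - {"dx":0,"dy":0.1,"dz":-0.02,"wx":0,"wy":0,"wz":0,"hand":0}
    - {"dx":0,"dy":0.04,"dz":-0.02,"wx":0,"wy":0,"wz":0,"hand":0}
    - {"dx":0,"dy":-0.02,"dz":-0.02,"wx":0,"wy":0,"wz":0,"hand":0}
    - {"dx":0,"dy":-0.08,"dz":-0.02,"wx":0,"wy":0,"wz":0,"hand":0}
    - {"dx":0,"dy":-0.14,"dz":-0.02,"wx":0,"wy":0,"wz":0,"hand":0}
    - {"dx":0,"dy":-0.2,"dz":-0.02,"wx":0,"wy":0,"wz":0,"hand":0}
    - {"dx":0,"dy":-0.26,"dz":-0.02,"wx":0,"wy":0,"wz":0,"hand":0}
    - {"dx":0,"dy":-0.31,"dz":-0.02,"wx":0,"wy":0,"wz":0,"hand":0}
    - {"dx":0,"dy":-0.31,"dz":-0.02,"wx":0,"wy":0,"wz":0,"hand":0}
    - {"dx":0,"dy":-0.31,"dz":-0.02,"wx":0,"wy":0,"wz":0,"hand":0}

```text
clock: 9.0
eef_pos: [0.5339, -0.0722, 0.0736]
tool_rot: [0.623, 0.782, 0.001, 0.001]
ft_force: [-1.1, 1.3, 13.0]
grip_width: -0.0002
grasp_force: 6.3
```

```bash
python3 tube.py r3
```

```text
tcp tab [[-0.0228 -0.0008]] [-1.1  1.3 13. ]
scene orange n 60 tab@.063 [-0.0179 -0.0433] @.05 [-0.0287 -0.0368]
scene tube tab@.045 [-0.0137 -0.0022] yaw deg 2.2 1233
```

View pics/r3s.png

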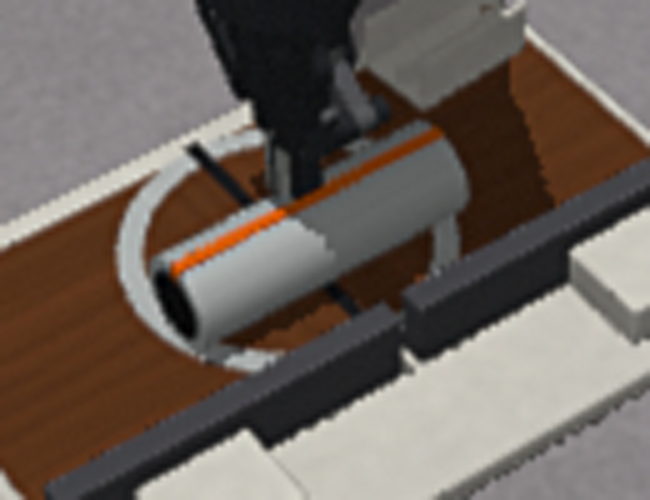

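Call:
drive_tool:
  rows:
    - {"dx":0,"dy":0,"dz":-0.2,"wx":0,"wy":0,"wz":0,"hand":0}
    - {"dx":0,"dy":0,"dz":-0.8,"wx":0,"wy":0,"wz":0,"hand":30}
    - {"dx":0,"dy":0.12,"dz":-1.6,"wx":0,"wy":0,"wz":0,"hand":85}
    - {"dx":0,"dy":0.12,"dz":-1.6,"wx":0,"wy":0,"wz":0,"hand":85}
    - {"dx":0,"dy":0.12,"dz":-1.6,"wx":0,"wy":0,"wz":0,"hand":85}
    - {"dx":0,"dy":0.12,"dz":-1.6,"wx":0,"wy":0,"wz":0,"hand":85}

```text
clock: 9.8
eef_pos: [0.5375, -0.071, 0.1504]
tool_rot: [0.623, 0.782, -0.001, -0.001]
ft_force: [-0.5, 0.3, 0.2]
grip_width: 0.0722
grasp_force: 0.0
```

```bash
cat > fit.py <<'E'
from tube import *
from scipy.optimize import minimize
def axes(yaw,roll=0):   # tube frame in table coords: dirs of length axis, side, up
    return np.array([-np.sin(yaw),np.cos(yaw),0]),np.array([np.cos(yaw),np.sin(yaw),0])
def pts(x,y,z,yaw,angs,ls):
    a,b=axes(yaw); P=[]
    for l in ls:
        q=np.array([x,y,z])+l*a+.024*(np.sin(angs)[:,None]*b+np.cos(angs)[:,None]*[0,0,1]); P.append(q)
    q=np.vstack(P); return np.c_[p[0]+c*q[:,0]-s*q[:,1],p[1]+s*q[:,0]+c*q[:,1],q[:,2]]
def hull(cam,x,y,z,yaw):
    uv=proj(cam,pts(x,y,z,yaw,np.linspace(0,2*np.pi,24),[-.075,.075]))
    return cv2.convexHull(uv.astype(np.float32))
SC=8
def fit(cam,z=.039,g=(-.017,-.001),show=None):
    im=bot.camera(cam); u,v=proj(cam,tow(*g,z))[0].astype(int)
    best=None
    for d in bot.outline_of(cam,'tube_center'):
        r=d['region']
        if r[v-6:v+7,u-6:u+7].mean()>.5 and r.sum()<3000: best=r;break
    if best is None: print(cam,'no tube'); return
    u0,v0=u-60,v-50; m=cv2.resize(best[v0:v0+100,u0:u0+120].astype(np.float32),None,fx=SC,fy=SC)>.5
    def cost(q):
        h=(hull(cam,q[0]/1e3,q[1]/1e3,z,q[2]/1e2)-[u0,v0]+.5)*SC
        k=np.zeros(m.shape,np.uint8); cv2.fillConvexPoly(k,np.round(h).astype(np.int32),1)
        return (k.astype(bool)^m).sum()/m.sum()
    f=minimize(cost,[g[0]*1e3,g[1]*1e3,0],method='Nelder-Mead',options=dict(initial_simplex=[[g[0]*1e3-4,g[1]*1e3-4,-3],[g[0]*1e3+5,g[1]*1e3,0],[g[0]*1e3,g[1]*1e3+5,2],[g[0]*1e3,g[1]*1e3,6]],maxiter=200))
    x,y,w=f.x[0]/1e3,f.x[1]/1e3,f.x[2]/1e2
    print(cam,'tube x,y mm',f.x[:2].round(1),'yaw deg',np.degrees(w).round(1),'xor',round(f.fun,3))
    hsv=cv2.cvtColor(im,cv2.COLOR_RGB2HSV)
    k=(hsv[...,0]<18)&(hsv[...,1]>150)&(hsv[...,2]>90)&cv2.dilate(best.astype(np.uint8),np.ones((3,3))).astype(bool)
    q=np.argwhere(k)[:,::-1].astype(float)
    if len(q)<10: print('no line'); return
    def lc(th):
        L=proj(cam,pts(x,y,z,w,np.array([th]),[-.07,.07])); e=L[1]-L[0]; e/=np.linalg.norm(e)
        return np.median((q-L[0])@[-e[1],e[0]])
    ths=np.radians(np.arange(-80,81)); vals=np.array([lc(t) for t in ths])
    print(cam,'line deg (+ to fence)',np.degrees(ths[np.argmin(abs(vals))]).round(0),'px/deg',np.round(np.gradient(vals)[np.argmin(abs(vals))],3),len(q))
    if show: save(show+cam[0],cv2.resize(im[v0:v0+100,u0:u0+120],None,fx=6,fy=6,interpolation=cv2.INTER_CUBIC))
if __name__=='__main__':
    o=bot.get_obs(); print(o['clock'],totab(o['eef_pos'][:3]).round(4),np.round(o['eef_pos'],4),np.round(o['tool_rot'],4))
    z=float(sys.argv[2]) if len(sys.argv)>2 else .039
    for cam in('scene','top'): fit(cam,z,show=sys.argv[1])
E
python3 fit.py f1
```

```text
9.8 [[-0.019  -0.0004]] [ 0.5375 -0.071   0.1504] [ 0.6229  0.7823 -0.0008 -0.0013]
scene tube x,y mm [-21.1   1.9] yaw deg -0.3 xor 0.037
scene line deg (+ to fence) 1.0 px/deg -0.141 129
top no tube
```

View pics/f1s.png

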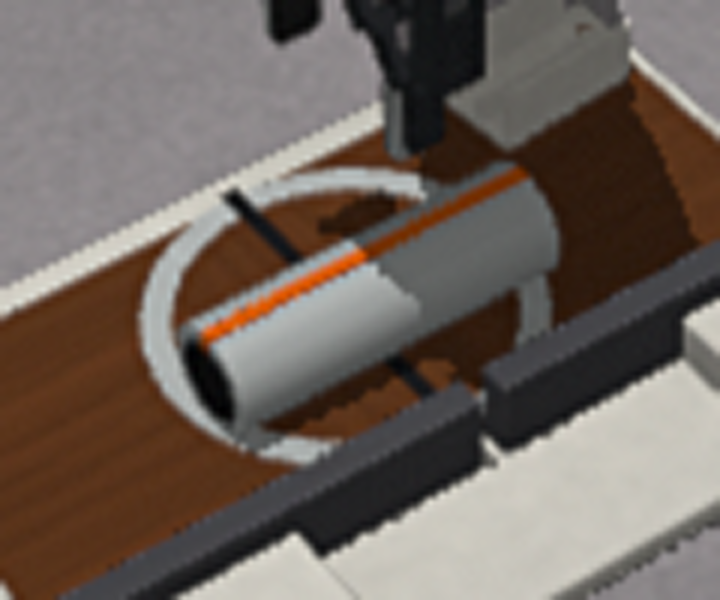

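The line looks essentially on top, running from (205,335) to (525,175) in the crop. I'll step aside so the top camera can confirm the tube's x position before the grip.

Call:
drive_tool:
  rows:
    - {"dx":4,"dy":0,"dz":-1,"wx":0,"wy":0,"wz":0,"hand":85}
    - {"dx":4,"dy":0,"dz":-1,"wx":0,"wy":0,"wz":0,"hand":85}
    - {"dx":4,"dy":0,"dz":-1,"wx":0,"wy":0,"wz":0,"hand":85}
    - {"dx":4,"dy":0,"dz":-1,"wx":0,"wy":0,"wz":0,"hand":85}
    - {"dx":4,"dy":0,"dz":-1,"wx":0,"wy":0,"wz":0,"hand":85}
    - {"dx":4,"dy":0,"dz":-1,"wx":0,"wy":0,"wz":0,"hand":85}

```text
clock: 10.6
eef_pos: [0.4938, 0.1253, 0.2018]
tool_rot: [0.621, 0.783, -0.0, 0.0]
ft_force: [0.1, -0.6, -0.7]
grip_width: 0.0851
grasp_force: 0.0
```

```bash
python3 fit.py f2
```

```text
10.6 [[-0.0178  0.2007]] [0.4938 0.1253 0.2018] [ 6.214e-01  7.835e-01 -0.000e+00  2.000e-04]
scene tube x,y mm [-20.6   1.1] yaw deg -0.6 xor 0.052
scene line deg (+ to fence) 0.0 px/deg -0.139 139
top tube x,y mm [-15.4   0.2] yaw deg 0.4 xor 0.039
top line deg (+ to fence) -3.0 px/deg -0.164 10
```

View pics/f2t.png

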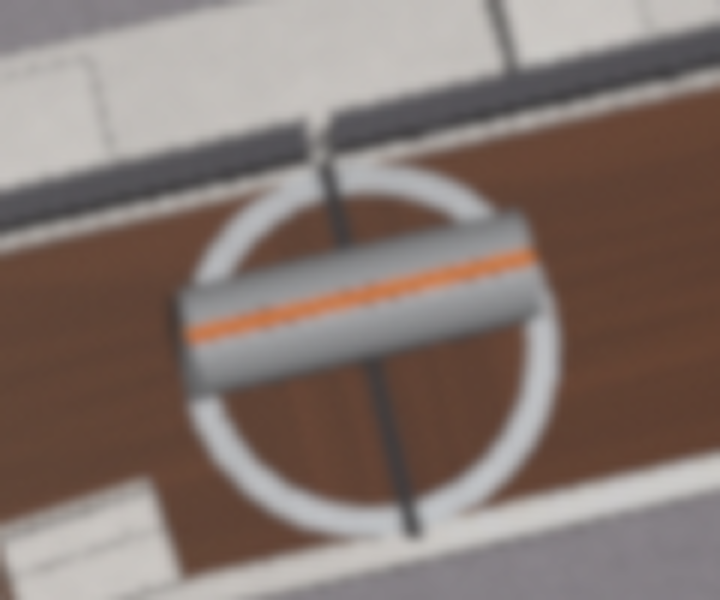

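Call:
drive_tool:
  rows:
    - {"dx":-4,"dy":0,"dz":0,"wx":0,"wy":0,"wz":0,"hand":85}
    - {"dx":-4,"dy":0,"dz":0,"wx":0,"wy":0,"wz":0,"hand":85}
    - {"dx":-4,"dy":0,"dz":0,"wx":0,"wy":0,"wz":0,"hand":85}
    - {"dx":-4,"dy":0,"dz":0,"wx":0,"wy":0,"wz":0,"hand":85}
    - {"dx":-4,"dy":0,"dz":0,"wx":0,"wy":0,"wz":0,"hand":85}
    - {"dx":-4,"dy":0,"dz":0,"wx":0,"wy":0,"wz":0,"hand":85}
    - {"dx":-4,"dy":0,"dz":0.6,"wx":0,"wy":0,"wz":0,"hand":85}
    - {"dx":-4,"dy":0,"dz":1.2,"wx":0,"wy":0,"wz":0,"hand":85}
    - {"dx":-4,"dy":0,"dz":1.8,"wx":0,"wy":0,"wz":0,"hand":85}
    - {"dx":-4,"dy":0,"dz":2.2,"wx":0,"wy":0,"wz":0,"hand":85}
    - {"dx":-4,"dy":0,"dz":2.2,"wx":0,"wy":0,"wz":0,"hand":85}

```text
clock: 11.9
eef_pos: [0.5357, -0.0697, 0.0884]
tool_rot: [0.622, 0.783, -0.002, -0.003]
ft_force: [-0.2, 0.8, -0.6]
grip_width: 0.0853
grasp_force: 0.0
```

```bash
python3 -c "
from tube import *
o=bot.get_obs();print(o['clock'],totab(o['eef_pos'])*1e3,o['eef_pos'],o['ft_force'],o['tool_rot'])"
```

```text
11.9 [[-20.50759753   1.24034962]] [ 0.53570393 -0.06974051  0.08844796] [-0.19182675  0.79576447 -0.5547985 ] [ 0.62233507  0.78274109 -0.0019093  -0.00343524]
```

Call:
drive_tool:
  rows:
    - {"dx":0,"dy":0,"dz":0.4,"wx":0,"wy":0,"wz":0,"hand":85}
    - {"dx":0,"dy":0,"dz":0.8,"wx":0,"wy":0,"wz":0,"hand":85}
    - {"dx":0,"dy":0,"dz":1.05,"wx":0,"wy":0,"wz":0,"hand":85}
    - {"dx":0,"dy":0,"dz":1.16,"wx":0,"wy":0,"wz":0,"hand":85}
    - {"dx":0,"dy":0,"dz":1.16,"wx":0,"wy":0,"wz":0,"hand":85}
    - {"dx":0,"dy":0,"dz":1.16,"wx":0,"wy":0,"wz":0,"hand":85}

```text
clock: 12.5
eef_pos: [0.5397, -0.0711, 0.0347]
tool_rot: [0.623, 0.782, 0.0, 0.001]
ft_force: [-0.1, -0.2, -0.7]
grip_width: 0.0848
grasp_force: 0.0
```

```bash
python3 -c "
from tube import *
o=bot.get_obs();print(o['clock'],totab(o['eef_pos'])*1e3,o['eef_pos'],o['ft_force'],o['tool_rot'])"
```

```text
12.5 [[-16.91929211  -0.93536765]] [ 0.53968784 -0.07105889  0.03470871] [-0.08192675 -0.23192988 -0.65078117] [6.22752163e-01 7.82418832e-01 3.67496509e-04 6.16320972e-04]
```

Call:
drive_tool:
  rows:
    - {"dx":0,"dy":-0.01,"dz":0.08,"wx":0,"wy":0,"wz":0,"hand":85}
    - {"dx":0,"dy":-0.01,"dz":0.08,"wx":0,"wy":0,"wz":0,"hand":70}
    - {"dx":0,"dy":-0.01,"dz":0.08,"wx":0,"wy":0,"wz":0,"hand":58}
    - {"dx":0,"dy":-0.01,"dz":0.08,"wx":0,"wy":0,"wz":0,"hand":52}
    - {"dx":0,"dy":-0.01,"dz":0.08,"wx":0,"wy":0,"wz":0,"hand":48}
    - {"dx":0,"dy":-0.01,"dz":0.08,"wx":0,"wy":0,"wz":0,"hand":42}
    - {"dx":0,"dy":-0.01,"dz":0.08,"wx":0,"wy":0,"wz":0,"hand":35}
    - {"dx":0,"dy":-0.01,"dz":0.08,"wx":0,"wy":0,"wz":0,"hand":35}
    - {"dx":0,"dy":-0.01,"dz":0.08,"wx":0,"wy":0,"wz":0,"hand":35}
    - {"dx":0,"dy":-0.01,"dz":0.08,"wx":0,"wy":0,"wz":0,"hand":35}

```text
clock: 13.5
eef_pos: [0.5391, -0.0712, 0.0305]
tool_rot: [0.623, 0.782, 0.0, 0.001]
ft_force: [-0.6, -0.3, 4.6]
grip_width: 0.0465
grasp_force: 61.4
```

```bash
python3 fit.py g1; python3 -c "
from tube import *
o=bot.get_obs();print(totab(o['eef_pos'])*1e3,o['ft_force'],o['ft_torque'])"
```

```text
13.5 [[-0.0175 -0.001 ]] [ 0.5391 -0.0712  0.0305] [6.228e-01 7.824e-01 4.000e-04 6.000e-04]
scene tube x,y mm [-23.    3.1] yaw deg 0.1 xor 0.412
scene line deg (+ to fence) -2.0 px/deg -0.135 89
top no tube
[[-17.52025545  -0.97166453]] [-0.1694108  -0.84348099  5.84891019] [ 0.09194453  0.01661951 -0.01627139]
```

Call:
drive_tool:
  rows:
    - {"dx":0,"dy":0,"dz":-0.1,"wx":0,"wy":0,"wz":0,"hand":35}
    - {"dx":0,"dy":0,"dz":-0.3,"wx":0,"wy":0,"wz":0,"hand":35}
    - {"dx":0,"dy":0,"dz":-0.6,"wx":0,"wy":0,"wz":0,"hand":35}
    - {"dx":0,"dy":0,"dz":-0.9,"wx":0,"wy":0,"wz":0,"hand":35}
    - {"dx":0,"dy":0,"dz":-1.2,"wx":0,"wy":0,"wz":0,"hand":35}
    - {"dx":0,"dy":0,"dz":-1.5,"wx":0,"wy":0,"wz":0,"hand":35}
    - {"dx":0,"dy":0,"dz":-1.75,"wx":0,"wy":0,"wz":0,"hand":35}
    - {"dx":0,"dy":0,"dz":-1.9,"wx":0,"wy":0,"wz":0,"hand":35}
    - {"dx":0,"dy":0,"dz":-2.0,"wx":0,"wy":0,"wz":0,"hand":35}
    - {"dx":0,"dy":0,"dz":-2.0,"wx":0,"wy":0,"wz":0,"hand":35}
    - {"dx":0,"dy":0,"dz":-2.0,"wx":0,"wy":0,"wz":0,"hand":35}
    - {"dx":0,"dy":0,"dz":-2.0,"wx":0,"wy":0,"wz":0,"hand":35}

```text
clock: 14.9
eef_pos: [0.5379, -0.0711, 0.129]
tool_rot: [0.623, 0.782, -0.0, -0.001]
ft_force: [-0.3, -0.5, -4.1]
grip_width: 0.0463
grasp_force: 62.1
```

```bash
python3 fit.py g2 0.139; python3 -c "
from tube import *
o=bot.get_obs();print(totab(o['eef_pos'])*1e3,o['ft_force'],o['ft_torque'],o['grasp_force'])
from scipy.spatial.transform import Rotation as R
print(R.from_quat(o['tool_rot']).as_matrix().round(4))"
```

```text
14.9 [[-0.0187 -0.0006]] [ 0.5379 -0.0711  0.129 ] [ 6.228e-01  7.824e-01 -4.000e-04 -7.000e-04]
scene tube x,y mm [-22.1   2. ] yaw deg 0.9 xor 0.477
scene line deg (+ to fence) -3.0 px/deg -0.135 95
top no tube
[[-18.34061611  -0.67230315]] [ 0.15035277  0.03471013 -2.79668169] [-0.06466219 -0.0674494   0.03611527] 62.07206726074219
[[-2.242e-01  9.745e-01 -8.000e-04]
 [ 9.745e-01  2.242e-01  1.000e-04]
 [ 3.000e-04 -8.000e-04 -1.000e+00]]
```

View pics/g2s.png

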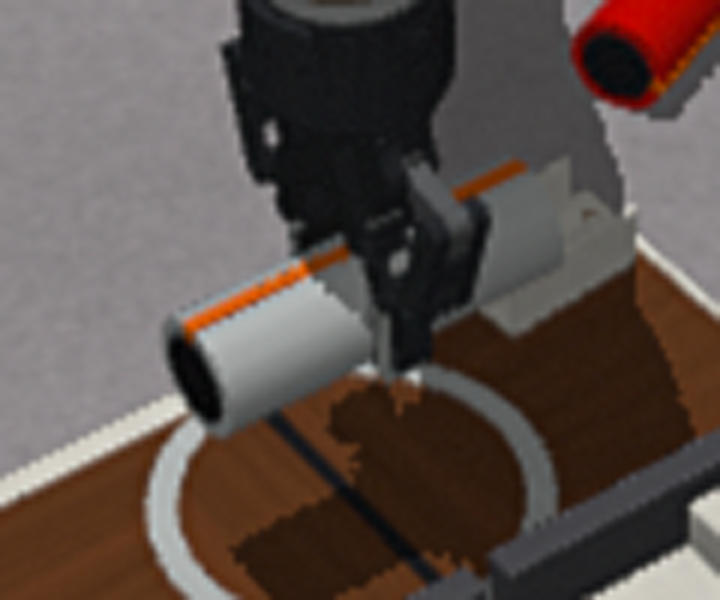

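The tube hangs level in the grip, with the line on top from (190,325) to (525,165) in the crop. I'll let it settle and check that it is level.

Call:
drive_tool:
  rows:
    - {"dx":0,"dy":0,"dz":-0.03,"wx":0,"wy":0,"wz":0,"hand":35}
    - {"dx":0,"dy":0,"dz":-0.03,"wx":0,"wy":0,"wz":0,"hand":35}
    - {"dx":0,"dy":0,"dz":-0.03,"wx":0,"wy":0,"wz":0,"hand":35}
    - {"dx":0,"dy":0,"dz":-0.03,"wx":0,"wy":0,"wz":0,"hand":35}
    - {"dx":0,"dy":0,"dz":-0.03,"wx":0,"wy":0,"wz":0,"hand":35}
    - {"dx":0,"dy":0,"dz":-0.03,"wx":0,"wy":0,"wz":0,"hand":35}

```text
clock: 15.7
eef_pos: [0.5385, -0.0712, 0.1313]
tool_rot: [0.623, 0.782, -0.0, 0.0]
ft_force: [-0.5, -0.8, -3.6]
grip_width: 0.0466
grasp_force: 62.1
```

Run:
```python
from fit import *
o=bot.get_obs(); x,y=totab(o['eef_pos'])[0]; z=o['eef_pos'][2]+.0095
print(o['clock'],o['eef_pos'],np.abs(o['joint_vel']).max(),o['grasp_force'])
im=bot.camera('scene'); hsv=cv2.cvtColor(im,cv2.COLOR_RGB2HSV)
k=(hsv[...,0]<18)&(hsv[...,1]>150)&(hsv[...,2]>90)
L=proj('scene',pts(x-.0033,y+.002,z,0,np.array([0.]),[-.075,.075]))
q=np.argwhere(k)[:,::-1].astype(float); e=(L[1]-L[0]);n=np.linalg.norm(e);e/=n
d=(q-L[0])@[-e[1],e[0]]; t=(q-L[0])@e; g=(abs(d)<6)&(t>2)&(t<n-2)
print('line dir err deg',np.degrees(np.polyfit(t[g],d[g],1)[0]),'mean off px',d[g].mean(),g.sum())
for th in(-5,0,5): 
    M=proj('scene',pts(x-.0033,y+.002,z,0,np.radians([th]),[0]));print(th,((M-L[0])@[-e[1],e[0]]).round(2))
for t in('jar','brush','offcut'):
    print(t,[(round(d['score'],2),np.round(d['extent'][:2],1)) for d in bot.look_for('scene',t)][:1])
```

```text
15.7 [ 0.53847229 -0.07116141  0.13133135] 0.0011882470082780624 62.07145929336548
line dir err deg -0.024189516151615437 mean off px -0.6276237472130403 81
-5 [-0.66]
0 [0.]
5 [0.73]
jar [(0.87, array([188.2, 292.6]))]
brush [(0.8, array([408.9, 226.2]))]
offcut [(0.72, array([329.8, 215.8]))]
```

Call:
drive_tool:
  rows:
    - {"dx":0,"dy":0,"dz":0,"wx":0.3,"wy":0,"wz":0,"hand":35}
    - {"dx":0,"dy":0,"dz":0,"wx":0.6,"wy":0,"wz":0,"hand":35}
    - {"dx":0,"dy":0,"dz":0,"wx":0.6,"wy":0,"wz":0,"hand":35}
    - {"dx":0,"dy":0,"dz":0,"wx":0.6,"wy":0,"wz":0,"hand":35}
    - {"dx":0,"dy":0,"dz":0,"wx":0.6,"wy":0,"wz":0,"hand":35}
    - {"dx":0,"dy":0,"dz":0,"wx":0.6,"wy":0,"wz":0,"hand":35}
    - {"dx":0,"dy":0,"dz":0,"wx":0.6,"wy":0,"wz":0,"hand":35}
    - {"dx":0,"dy":0,"dz":0,"wx":0.6,"wy":0,"wz":0,"hand":35}

```text
clock: 16.7
eef_pos: [0.5384, -0.0712, 0.1314]
tool_rot: [0.623, 0.782, -0.02, -0.016]
ft_force: [0.6, -1.0, -3.3]
grip_width: 0.0465
grasp_force: 62.3
```

Run:
```python
from fit import *
o=bot.get_obs(); print(o['clock'],o['eef_pos'],np.abs(o['joint_vel']).max(),o['grasp_force'],Rot.from_quat(o['tool_rot']).as_matrix()[:,2])
fit('scene',o['eef_pos'][2]+.0095)
if o['grasp_force']>40 and o['eef_pos'][2]>.12: print(bot.job_done())
```

```text
16.7 [ 0.53842849 -0.07121985  0.13141035] 0.0019501531401152185 62.30578422546387 [-0.05077008 -0.01175845 -0.99864115]
scene tube x,y mm [-21.5   2.1] yaw deg -0.1 xor 0.466
scene line deg (+ to fence) -1.0 px/deg -0.139 98
the job is handed in; nothing more can be done
None
```

The small grey tube was rolled off the fence in three strokes until its orange line was on top (about 1° off by the last scene-camera fit). It was then gripped at 62 N and lifted about 10 cm, and is held steady and level above the saw table; the job was handed in at about 17 s, and I never steered the arm to touch the offcut, jar or brush.

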